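# Set the child-safe hotplate dial to medium

## Robot

A 7-joint arm with a two-finger parallel gripper is mounted at the origin on a cart in front of the work surface, level with it; the furniture and walls round the work are solid. World frame = base frame: x ahead of the robot, y to its left, z up, the work surface at z = 0. Lengths are in mm, angles in rad, forces in N, time in s.
With the tool pointing down it reaches from about 400 to 850 mm from the base axis. Payload 4.4 kg.
Tool frame: the origin (TCP) lies at the very end of the fingers, on their centre line; the grasp point (between the pads) lies env.tcp_to_grasp behind it (env.tcp_to_grasp is the distance from the TCP to the grasp point, in mm); z points along the fingers, y is the line along which they close (so a half turn about z gives the same grasp; the last joint's range is limited). The gripper opens to 94 mm and grips with 3 to 60 N. Pads are 16 mm wide; open, the fingers measure 119 mm over their backs; the gripper's body (75 mm by 177 mm) begins 78 mm behind the grasp point.
Start: joints at [1.074, 0.628, 0.038, 1.517, -0.027, 0.996, -0.02], TCP at [271.469, -590.612, 166.278] pointing down, gripper open.
Joint ranges: [-3.06, 3.06], [-0.37, 2.12], [-1.25, 1.32], [0.18, 2.47], [-1.1, 4.24], [0.23, 1.98], [-2.94, 2.94]. Speed limits (rad/s): [2.57, 2.57, 3.14, 3.14, 3.14, 3.14, 3.14].

## Interface

Orientations are given as a rotation vector (axis times angle).
In Python, from workcell import env, cams gives the robot as it stands.
- The arm moves only by the shell command python3 -m creep 'ROWS' [OPENING] [FORCE]. ROWS is JSON, a list that holds one entry, the list of rows, each a list of 4 numbers: the shift along the tool's x, y, z in m, then the turn about the tool's z in degrees. In form: [[[tx, ty, tz, twist], ...]]. A call has 1 to 20 rows; each row is the pose to reach, as a shift and turn from the pose commanded when the call began, along the tool's axes at that moment; what a row does not reach only later rows make up. A row lasts 1/8 s, in which the tool goes at most 62.5 mm and 10.7 degrees, less where a joint would pass 70% of its speed; a pose out of reach is approached as far as the arm can. A call with a gripper value outside its range is refused whole. OPENING is the closure, from 0 (fully open) to 1 (shut), set as the call begins (- or left out, the last holds). The fingers move at their own pace and stop on an object; FORCE is the grip in N (left out, the last holds). Time passes only in rows, so rows that repeat a pose let the fingers close. It gives the time, the measured TCP pose, the force, the opening and the grip force at its end, in the units of the state.
- env.state(): the state, without advancing time (a new reading comes with each control period).
- cams.get_image(name): name is "scene" or "top" or "wrist"; returns a dict with "pixels" (420x560x3 uint8, red, green, blue), "K" (3x3 intrinsics, pixels), "D" ([k1, k2, p1, p2, k3] as OpenCV has them; the pictures are not rectified), "R" (3x3) and "t" (3): a world point X has camera coordinates R X + t. Camera axes: x right, y down, z forward; pixel columns grow to the right and rows downward; lengths in mm; the calibration is good to about 2 mm. A picture is of the moment at which its call begins. There is no depth.
- env.hand_in(): hands the job in; it is judged then, once.
The state is a dict: "time": time; "qpos": joint angles; "joint_velocities": joint speeds; "joint_torque": joint torques, N m; "position": TCP position; "ee_rot": TCP orientation; "wrist_force": force on the tool from outside, world axes, zero at the start; "moment": the same for the moment, N m; "grip_width": finger opening in mm; "gripper_force": force on a finger pad.
Only numpy, scipy, OpenCV 4.12 (cv2) and the standard library are available. Lean on these libraries where they do the work, as an engineer would, in place of code of your own. Each camera call takes 0.05 s, during which the arm holds its last target. There are 200 camera calls.

## Task

The filled moka pot stands ready on the portable hotplate: switch the plate on at medium. Its dial is child-safe, so grip it and pull it straight up out of its lock, turn it clockwise from OFF (red mark) to the two-dot mark, feel for the notch there (it may lie a little to either side of the mark) and push the dial back in until it is fully home. Be gentle: do not force the lock, do not lift or drag the hotplate, do not touch or shift the pot, leave the mug and teaspoon alone, and let go at the end.

Things in the scene. Friction and masses are not known exactly. Their poses are not given: they have to be found in the camera images.
- hob: portable hotplate: steel box 310 (x) x 250 (y) x 64 mm high, 2.6 kg, loose on four rubber feet. Origin: middle of its underside; x points from its front (black panel, nearest the robot) to its back, z up. Dark cast plate 155 mm across, top 76.5 mm above the worktop, centred 55 mm behind the origin. Pulling the dial hard against its end stop (over about 13 N) lifts the front
- hob_dial (a point): fixed on the hotplate: the dial's vertical axis at panel height (64 mm), 105 mm in front of the hob's origin; axes as the hob's. Marks round it, angles from the hob's +x, counter-clockwise from above: OFF (red tick and dot) 72 deg, low (one white dot) 36, medium (two white dots) 0, straight to the back, high (three white dots) -36
- dial: the dial: dark metal grip bar 44 long x 14 wide mm, white pointer line at one end, rising 23 mm clear above a round hub (40 mm across) and skirt (49 mm). Origin: on its axis, at panel height when pushed in; x along the bar to its pointer end, z up. A hidden plastic tooth under it locks into notches of a collar in the hotplate; over 22 N of pressing or twisting between the two breaks it
- dial_grip (a point): middle of the top of the dial's grip bar, on its axis; 99.5 mm above the worktop when the dial is pushed in; moves up with the dial. Axes as the dial's
- dial_turn (a joint): dial angle, rad: 0 = pointer at the OFF mark, grows clockwise from above; low 0.63, medium 1.26, high 1.88. Turns easily (0.03 N m) when out. The notches lie up to 0.17 rad to either side of the printed marks, all by the same unknown amount; play in low, medium and high is only +-0.04 rad, in OFF +-0.21, so the start does not tell where the others are
- dial_pull (a joint): how far the dial is pulled out (up), m: 0 = fully in, 0.009 = end stop. Stiff fit: about 7 N moves it either way, and it stays where it is left. It turns only above 0.006; pushed in where there is no notch, the tooth lands on the collar at 0.006
- moka_pot: aluminium moka pot with black handle, 164 mm high, 92 mm across, about 0.4 kg, standing loose on the plate. Origin: under it, 16 mm from the middle of its base towards the handle (its -y). It must stay where it is on the plate
- mug: blue and white mug, 80 mm across, 102 mm high, loose on the worktop on the left; origin under its middle. A bystander
- teaspoon: steel teaspoon 130 mm long, lying loose on the worktop on the left; origin under its middle. A bystander

How it is judged:
By the outcome, as a careful person would: the job done as asked, in the order asked, and still so for the second after the job is handed in, with the robot touching nothing.
It also fails if it takes over 45 s, if anything falls off the work surface, if the arm or the gripper's body presses on something with over 40 N, if the wrist force passes 120 N, or if a joint passes its speed limit or range.

## Working session

There is one attempt and no reset: what is moved stays moved. The work goes in short steps, Python scripts to look and compute and a shell command to move; the robot and the scene stay as the last step left them, time stands still between calls to the robot, and variables do not carry over. Pictures are saved under pics/ and viewed, at most 10 in all, crops included, and the job is handed in when it is done.

```bash
mkdir -p pics; ls; python3 - <<'E'
from workcell import env,cams
import cv2,numpy as np
s=env.state();print({k:np.round(v,3).tolist() for k,v in s.items()},env.tcp_to_grasp)
for n in ["scene","top"]:
    d=cams.get_image(n);cv2.imwrite(f"pics/{n}0.png",d["pixels"][:,:,::-1])
    np.savez(f"{n}0.npz",**{k:np.array(v) for k,v in d.items()})
    print(n,np.round(d["K"],1).tolist(),np.round(d["D"],3),np.round(-np.array(d["R"]).T@d["t"]))
E
```

```text
pics
{'time': 0.0, 'qpos': [1.074, 0.629, 0.038, 1.518, -0.027, 0.996, -0.02], 'joint_velocities': [-0.0, -0.001, 0.0, 0.0, -0.001, -0.0, -0.001], 'joint_torque': [-0.001, -54.975, 1.143, -18.664, -0.052, 0.024, 0.0], 'position': [271.175, -589.93, 165.376], 'ee_rot': [-3.067, -0.671, 0.001], 'wrist_force': [0.027, -0.07, 0.321], 'moment': [0.056, 0.017, 0.011], 'gripper_force': 0.0, 'grip_width': 93.722} 18.8
scene [[547.0, 0.0, 279.4], [0.0, 547.0, 201.3], [0.0, 0.0, 1.0]] [-0.13  0.    0.    0.    0.  ] [ 89. 956. 961.]
top [[392.6, 0.0, 282.2], [0.0, 392.6, 211.9], [0.0, 0.0, 1.0]] [-0.062  0.     0.     0.     0.   ] [ 310.  217. 1047.]
```

View pics/top0.png

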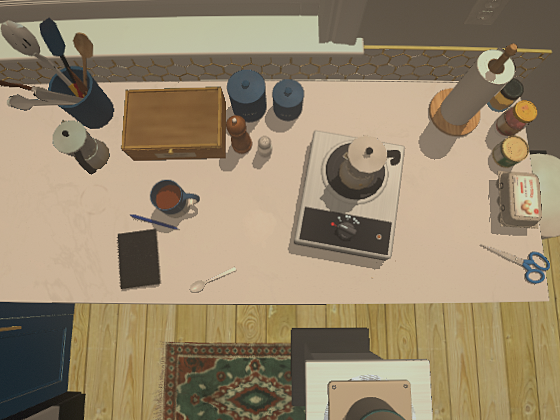

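View pics/scene0.png

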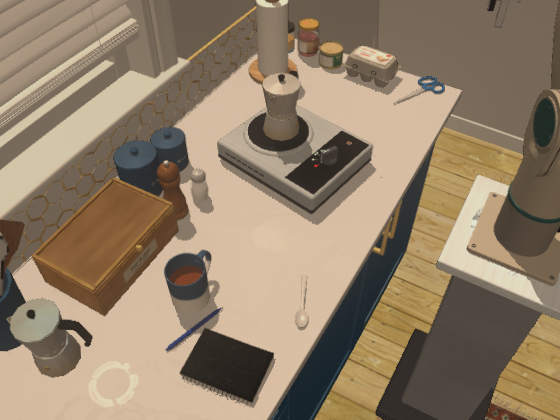

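The top view shows the hotplate with its black panel at about (300-395, 208-255) and the dial at about (346,228). In the scene view the dial is at about (325,157).

```bash
cat > h.py <<'E'
import numpy as np,cv2
def ray(d,px,z):
    u=cv2.undistortPoints(np.array(px,float).reshape(-1,1,2),d["K"],d["D"]).reshape(-1,2)
    r=np.c_[u,np.ones(len(u))]@np.array(d["R"]); c=-np.array(d["R"]).T@d["t"]
    return c+r*((np.atleast_1d(z)-c[2])/r[:,2])[:,None]
def proj(d,X):
    return cv2.projectPoints(np.array(X,float).reshape(-1,1,3),cv2.Rodrigues(np.array(d["R"]))[0],np.array(d["t"]),d["K"],d["D"])[0].reshape(-1,2)
E
python3 - <<'E'
from h import *
a=dict(np.load("top0.npz"));p=a["pixels"]
m=(p.max(2)<75).astype(np.uint8);m[:200]=0;m[265:]=0;m[:,:285]=0;m[:,410:]=0
m=cv2.morphologyEx(m,cv2.MORPH_CLOSE,np.ones((9,9)))
c=max(cv2.findContours(m,0,2)[0],key=cv2.contourArea)
r=cv2.boxPoints(cv2.minAreaRect(c));w=ray(a,r,64);print(r.round(1).tolist(),w.round(1).tolist(),cv2.contourArea(c))
# box outer: bright steel, incl front edge
b=dict(np.load("scene0.npz"))
A=cv2.resize(p[195:270,290:410],None,fx=5,fy=5,interpolation=2)
B=cv2.resize(b["pixels"][130:200,275:385],None,fx=5,fy=5,interpolation=2)
h=min(A.shape[0],B.shape[0])
out=np.zeros((375+350-125,600,3),np.uint8)
out[:300]=A[25:325];out[300:600,:550]=B[:300]
cv2.imwrite("pics/crop.png",out[:,:,::-1])
E
```

```text
[[293.79998779296875, 243.3000030517578], [300.79998779296875, 205.5], [392.79998779296875, 222.5], [385.79998779296875, 260.29998779296875]] [[442.5, 188.0, 64.0], [540.2, 169.2, 64.0], [494.9, -66.0, 64.0], [398.6, -42.5, 64.0]] 3235.5
```

View pics/crop.png

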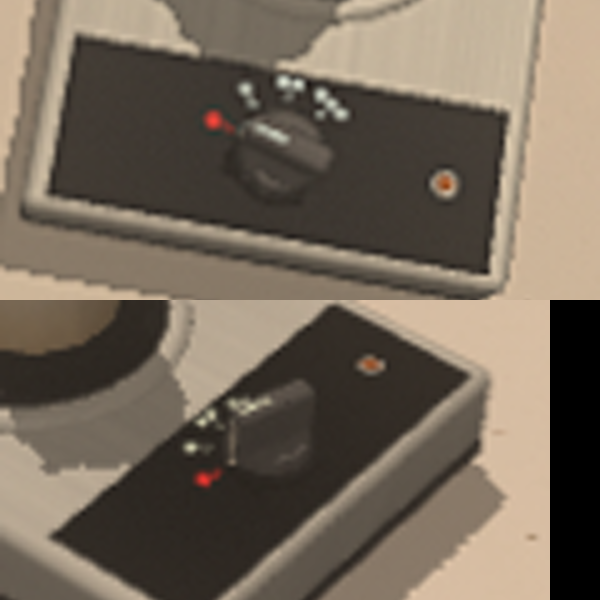

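The crop shows the bar's pointer at the red OFF mark. In the top image the bar's centre is at about (347.4, 228.6) px and the panel corners are clear. I'll work out the poses from these.

```bash
python3 - <<'E'
from h import *
a=dict(np.load("top0.npz"));b=dict(np.load("scene0.npz"))
q=np.array([[77,35],[510,112],[490,275],[47,195]])/5+[290,200]
w=ray(a,q,64);print(w.round(1).tolist())
yd=(w[0]-w[1])+(w[3]-w[2]);yaw=np.degrees(np.arctan2(yd[1],yd[0]))-90;print("yaw",yaw)
print("bar mid", ray(a,[[290+287/5,200+143/5]],99.5).round(1), "ends",ray(a,np.array([[245,130],[330,156]])/5+[290,200],99.5).round(1).tolist())
print("red",ray(a,[[290+213/5,200+120/5]],64).round(1),"2dot",ray(a,[[290+290/5,200+82/5]],64).round(1))
g=np.array([[204,480],[372,365]])-[0,300]
print("scene red,lamp",ray(b,g/5+[275,130],64).round(1).tolist(),"top lamp",ray(a,[[290+445/5,200+184/5]],64).round(1))
m=np.array([[232,422],[305,385]])-[0,300]
print("scene bar",ray(b,m/5+[275,130],99.5).round(1).tolist())
E
```

```text
[[536.2, 157.3, 64.0], [495.3, -63.9, 64.0], [411.9, -48.8, 64.0], [453.3, 173.7, 64.0]]
yaw -10.508734688537857
bar mid [[473.5  57.3  99.5]] ends [[480.0, 77.7, 99.5], [466.9, 36.4, 99.5]]
red [[491.6  88.7  64. ]] 2dot [[511.2  48.6  64. ]]
scene red,lamp [[492.9, 91.5, 64.0], [459.0, -25.0, 64.0]] top lamp [[458.2 -28.4  64. ]]
scene bar [[483.9, 84.0, 99.5], [465.8, 43.2, 99.5]]
```

```bash
python3 -m creep '[[[0.02,-0.02,-0.03,0],[0.05,-0.055,-0.035,-3],[0.08,-0.09,-0.035,-6],[0.115,-0.125,-0.035,-9],[0.15,-0.165,-0.035,-12],[0.19,-0.21,-0.035,-16],[0.23,-0.255,-0.035,-20],[0.27,-0.3,-0.035,-24],[0.31,-0.345,-0.035,-28],[0.35,-0.39,-0.035,-32],[0.385,-0.43,-0.035,-36],[0.415,-0.46,-0.035,-39],[0.44,-0.487,-0.035,-41],[0.454,-0.503,-0.035,-41],[0.454,-0.503,-0.035,-41],[0.454,-0.503,-0.035,-41]]]' 0
python3 - <<'E'
from workcell import env,cams
import cv2,numpy as np
s=env.state();print({k:np.round(v,3).tolist() for k,v in s.items()})
n="wrist"
d=cams.get_image(n);cv2.imwrite(f"pics/{n}1.png",d["pixels"][:,:,::-1])
np.savez(f"{n}1.npz",**{k:np.array(v) for k,v in d.items()})
print(np.round(d["K"],1).tolist(),d["D"],-np.array(d["R"]).T@d["t"])
E
```

```text
time: 2.1
position: [473.4, 54.7, 201.0]
ee_rot: [2.64, 1.702, -0.002]
wrist_force: [-0.6, -0.5, 0.5]
grip_width: 93.8
gripper_force: 0.0
{'time': 2.1, 'qpos': [0.051, 0.349, -0.302, 1.933, 0.133, 0.88, -0.745], 'joint_velocities': [0.011, -0.004, 0.005, 0.003, -0.003, 0.001, -0.004], 'joint_torque': [-0.697, -37.341, -2.148, -17.198, -0.086, -0.066, 0.001], 'position': [473.42, 54.698, 201.037], 'ee_rot': [2.64, 1.702, -0.002], 'wrist_force': [-0.65, -0.544, 0.501], 'moment': [-0.056, -0.022, -0.018], 'gripper_force': 0.0, 'grip_width': 93.844}
[[318.2, 0.0, 282.3], [0.0, 318.2, 210.5], [0.0, 0.0, 1.0]] [-0.0637563  0.         0.         0.         0.       ] [504.77952888 122.56311037 419.05262151]
```

View pics/wrist1.png

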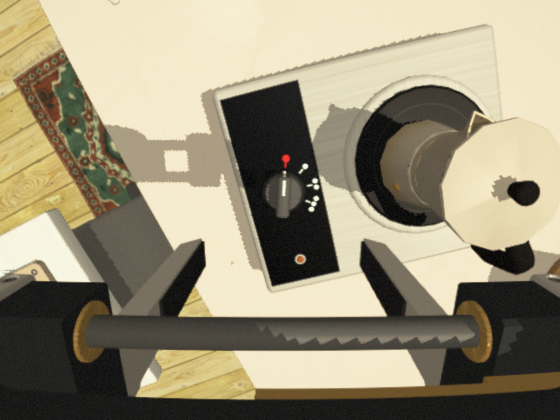

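The wrist view shows the dial bar running from its white pointer at about (284,175) down to about (283,216), with the red OFF dot at (286,158). It is almost aligned with the tool x axis. I'll zoom in for an exact fix.

```bash
python3 - <<'E'
from h import *
a=dict(np.load("wrist1.npz"));p=a["pixels"].astype(int)
cv2.imwrite("pics/wcrop.png",cv2.resize(a["pixels"][145:225,245:335],None,fx=7,fy=7,interpolation=2)[:,:,::-1])
q=p[140:230,240:345]
w=(q.min(2)>150).astype(np.uint8);n,l,st,c=cv2.connectedComponentsWithStats(w)
for i in range(1,n):
    if st[i,4]<200:print("white",st[i],(c[i]+[240,140]).round(1),ray(a,[c[i]+[240,140]],64).round(1))
r=((q[...,0]>150)&(q[...,1]<90)).astype(np.uint8);n,l,st,c=cv2.connectedComponentsWithStats(r)
for i in range(1,n):print("red",st[i],(c[i]+[240,140]).round(1),ray(a,[c[i]+[240,140]],64).round(1))
E
```

```text
white [72  0  1  1  1] [312. 140.] [[528.3  96.4  64. ]]
white [63 24  5  5 22] [304.9 165.9] [[509.9  73.6  64. ]]
white [59 29  4  4  8] [300.8 170.5] [[503.6  70.8  64. ]]
white [44 31  2  3  5] [284.6 171.8] [[486.6  77.   64. ]]
white [73 39  5  4 18] [314.8 180.5] [[513.5  53.9  64. ]]
white [42 40  4 16 52] [283.5 187.9] [[477.9  60.8  64. ]]
white [67 45  5  1  5] [309. 185.] [[505.5  51.9  64. ]]
white [74 45  5  4 18] [315.8 186.5] [[511.8  47.2  64. ]]
white [  1  48  15  42 120] [248.  208.9] [[430.4  55.3  64. ]]
white [74 56  5  5 19] [315.8 197.9] [[506.7  34.9  64. ]]
white [66 60 10  6 24] [311.6 202.8] [[500.1  31.7  64. ]]
white [69 67  5  4 18] [311.  208.7] [[496.7  25.6  64. ]]
red [42 15  8 12 54] [285.3 159.2] [[493.1  89.4  64. ]]
```

View pics/wcrop.png

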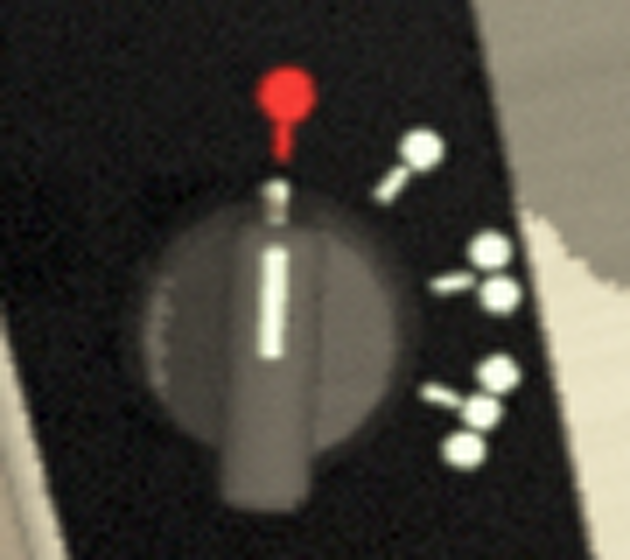

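```bash
python3 - <<'E'
from h import *
from scipy.optimize import least_squares
a=dict(np.load("wrist1.npz"))
px=np.array([[287,95],[422,149],[490,251],[499,295],[499,374],[482,411],[463,451]])/7+[245,145]-0.43
W=ray(a,px,64)[:,:2]
def f(v,W):
    W=np.array([W[0],W[1],(W[2]+W[3])/2,W[5]])
    th=v[3]+np.radians([72,36,0,-36]);return (W-v[:2]-v[2]*np.c_[np.cos(th),np.sin(th)]).ravel()
r=least_squares(f,[473,57,35,-.18],args=(W,));print("dots",r.x,np.degrees(r.x[3]),r.fun.round(1))
e=ray(a,np.array([[279,232],[267,500]])/7+[245,145]-.43,99.5);d=e[0]-e[1]
print("bar",e.round(1).tolist(),e.mean(0),np.linalg.norm(d),np.degrees(np.arctan2(d[1],d[0])))
l=ray(a,np.array([[274,247],[270,357]])/7+[245,145]-.43,99.5);d=l[0]-l[1];print("line",l.round(1).tolist(),np.degrees(np.arctan2(d[1],d[0])))
E
```

```text
dots [ 4.75890461e+02  5.74922612e+01  3.74935348e+01 -1.84761434e-01] -10.58605038171226 [-0.  -0.   0.1  0.1 -0.2 -0.1  0.1  0. ]
bar [[485.8, 76.1, 99.5], [467.5, 40.2, 99.5]] [476.63170911  58.1733056   99.5       ] 40.290455036743396 63.08652183095368
line [[484.2, 74.4, 99.5], [476.9, 59.9, 99.5]] 63.53535417523018
```

```bash
python3 - <<'E'
from h import *
a=dict(np.load("wrist1.npz"));t=dict(np.load("top0.npz"))
for z in (225,238):print(z,"wrist knob",ray(a,[[525,192]],z).round(1),"top",ray(t,[[368,141]],z).round(1))
c=np.array([475,57]);y=np.radians(-10.6);x=np.array([np.cos(y),np.sin(y)]);print("plate centre",c+160*x)
# pot front in wrist view (base left edge ~381,165)
print("pot front",ray(a,[[381,170]],85).round(1))
R=cv2.Rodrigues(np.array([2.64,1.702,-.002]))[0]
print("tool shift to axis,z81",R.T@(np.array([475,57.2,81])-[473.42,54.7,201.04]))
E
```

```text
225 wrist knob [[631.4  22.2 225. ]] top [[650.6  24.4 225. ]]
238 wrist knob [[622.9  29.  238. ]] top [[645.2  27.4 238. ]]
plate centre [632.26965586  27.5677839 ]
pot front [[581.4  39.4  85. ]]
tool shift to axis,z81 [  3.09084356   0.43861614 120.03583757]
```

```bash
python3 -m creep '[[[0.003,0.0005,0.02,-0],[0.003,0.0005,0.05,2],[0.003,0.0005,0.08,2.5],[0.003,0.0005,0.095,2.5],[0.003,0.0005,0.1,2.5],[0.003,0.0005,0.1,2.5],[0.003,0.0005,0.1,2.5]]]' 0.5
python3 - <<'E'
from workcell import env,cams
from h import *
s=env.state();print({k:np.round(s[k],3).tolist() for k in ("qpos","position","wrist_force","moment","grip_width")})
R=cv2.Rodrigues(np.array(s["ee_rot"]))[0];print("yaw",np.degrees(np.arctan2(R[1,0],R[0,0])),R[:,2])
d=cams.get_image("wrist");cv2.imwrite("pics/w2.png",d["pixels"][:,:,::-1])
np.savez("wrist2.npz",**{k:np.array(v) for k,v in d.items()})
print("to axis",R.T@(np.array([475,57.2,81])-s["position"]), proj(d,[[475,57.2,99.5]]))
E
```

```text
time: 3.02
position: [476.2, 58.3, 102.0]
ee_rot: [2.676, 1.645, 0.002]
wrist_force: [-0.0, -0.1, 0.4]
grip_width: 47.1
gripper_force: 0.0
{'qpos': [-0.004, 0.493, -0.25, 2.045, 0.202, 0.624, -0.858], 'position': [476.246, 58.338, 101.995], 'wrist_force': [-0.04, -0.086, 0.448], 'moment': [-0.031, -0.056, 0.006], 'grip_width': 47.136}
yaw 63.15032699031625 [ 1.42802153e-03  8.26883089e-05 -9.99998977e-01]
to axis [-1.5927092  -0.62374816 20.99292231] [[281.10165726 234.40955374]]
```

View pics/w2.png

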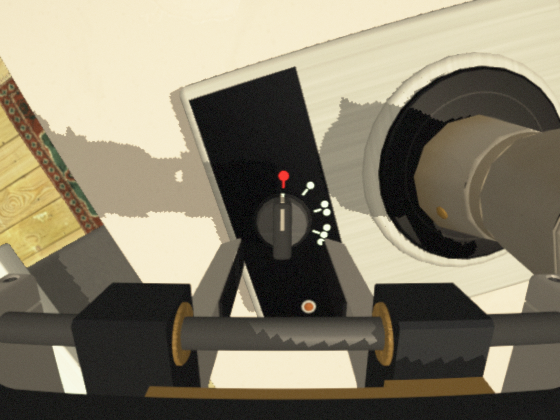

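```bash
python3 -m creep '[[[-0.001,-0.0003,0.01,0],[-0.001,-0.0003,0.018,0],[-0.001,-0.0003,0.0205,0],[-0.001,-0.0003,0.0205,0],[-0.001,-0.0003,0.0205,0]]]'
python3 -m creep '[[[0,0,0,0],[0,0,0,0],[0,0,0,0],[0,0,0,0],[0,0,0,0],[0,0,0,0],[0,0,0,0],[0,0,0,0]]]' 1 30
python3 - <<'E'
from workcell import env
import numpy as np
s=env.state();print({k:np.round(s[k],3).tolist() for k in ("position","wrist_force","moment","grip_width","gripper_force")})
E
```

```text
time: 3.7
position: [475.1, 57.9, 80.9]
ee_rot: [2.676, 1.646, 0.0]
wrist_force: [0.2, 0.8, 0.0]
grip_width: 47.0
gripper_force: 0.0
time: 4.7
position: [474.9, 57.8, 80.8]
ee_rot: [2.676, 1.646, 0.0]
wrist_force: [0.1, 0.3, 0.7]
grip_width: -0.0
gripper_force: 0.0
{'position': [474.926, 57.795, 80.781], 'wrist_force': [0.057, 0.26, 0.711], 'moment': [-0.035, -0.047, -0.019], 'grip_width': -0.009, 'gripper_force': 0.0}
```

The gripper shut on nothing, so I'll look at it.

```bash
python3 - <<'E'
from workcell import env,cams
from h import *
o=[]
for n,(r,c) in {"wrist":((150,300),(190,380)),"scene":((100,200),(260,400))}.items():
    d=cams.get_image(n);np.savez(n+"3.npz",**{k:np.array(v) for k,v in d.items()})
    print(n,proj(d,[[475,57.2,99.5],[475,57.8,81]]).round(1).tolist())
    p=d["pixels"][r[0]:r[1],c[0]:c[1]];p=cv2.resize(p,None,fx=400/p.shape[1]*1.0,fy=400/p.shape[1],interpolation=2);o.append(p[:320])
h=max(x.shape[0] for x in o);o=[cv2.copyMakeBorder(x,0,h-x.shape[0],0,0,0) for x in o]
cv2.imwrite("pics/g3.png",np.hstack(o)[:,:,::-1])
E
```

```text
wrist [[282.4, 243.2], [282.0, 233.5]]
scene [[329.9, 149.1], [329.3, 155.0]]
```

View pics/g3.png

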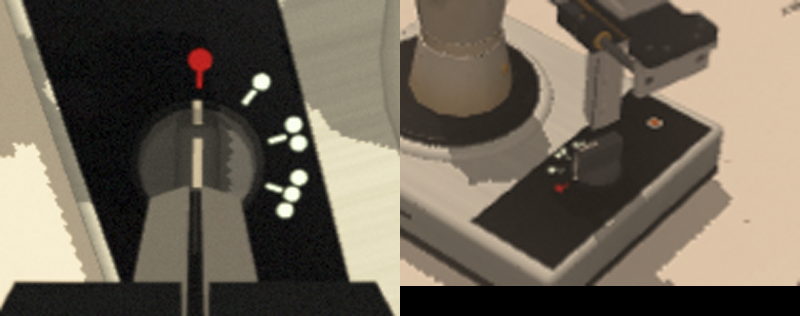

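The wrist crop shows the shut fingertips at about (282,240) px. The scene crop shows them at about (357,165) px, behind the bar and not at the projected TCP (329,155). I'll triangulate the real tips.

```bash
python3 - <<'E'
from h import *
from workcell import env
s=env.state();R=cv2.Rodrigues(np.array(s["ee_rot"]))[0];P=np.array(s["position"])
a=dict(np.load("wrist3.npz"));b=dict(np.load("scene3.npz"));a2=dict(np.load("wrist2.npz"));a1=dict(np.load("wrist1.npz"))
print("cam in tool",R.T@(-a["R"].T@a["t"]-P),"cam axis in tool",(R.T@a["R"].T).round(3).tolist())
def tri(p,q):
    un=lambda d,x:cv2.undistortPoints(np.array([[x]],float),d["K"],d["D"]).reshape(2,1)
    X=cv2.triangulatePoints(np.c_[a["R"],a["t"]],np.c_[b["R"],b["t"]],un(a,p),un(b,q));return (X[:3]/X[3]).ravel()
for q in [(353,163),(357,165),(361,162)]:
    X=tri((282.6,240),q);print(q,X.round(1),"tool",(R.T@(X-P)).round(1),proj(a,[X]),proj(b,[X]))
# lamp and red dot from scene3/wrist3
for d in (a,b):
  p=d["pixels"].astype(int);m=((p[...,0]>140)&(p[...,1]<90)&(p[...,2]<90)).astype(np.uint8)
  n,l,st,c=cv2.connectedComponentsWithStats(m)
  print([(c[i].round(1).tolist(),st[i,4],ray(d,[c[i]],64).round(1).tolist()) for i in range(1,n) if st[i,4]>6][:6])
E
```

```text
cam in tool [  74.52066296    0.42499876 -218.10037767] cam axis in tool [[-0.001, -0.967, -0.254], [1.0, -0.001, -0.001], [0.0, -0.254, 0.967]]
(353, 163) [448.   21.8  30.3] tool [-44.2  -7.8  50.5] [[273.56396207 261.51167304]] [[344.19374615 165.44511164]]
(357, 165) [443.4  15.7  19.6] tool [-51.8  -9.2  61.2] [[272.43272516 264.20960937]] [[346.56776401 167.77773392]]
(361, 162) [440.6  15.6  29.9] tool [-53.1 -11.6  50.9] [[269.54850685 270.18587393]] [[347.92791061 165.11594177]]
[([284.6, 179.4], np.int32(97), [[493.3, 89.6, 64.0]])]
[]
```

```bash
python3 - <<'E'
from h import *
from workcell import env
s=env.state();R=cv2.Rodrigues(np.array(s["ee_rot"]))[0];P=np.array(s["position"]);print(P)
a=dict(np.load("wrist3.npz"));b=dict(np.load("scene3.npz"))
def tri(p,q):
    un=lambda d,x:cv2.undistortPoints(np.array([[x]],float),d["K"],d["D"]).reshape(2,1)
    X=cv2.triangulatePoints(np.c_[a["R"],a["t"]],np.c_[b["R"],b["t"]],un(a,p),un(b,q));return (X[:3]/X[3]).ravel()
for q in [(327,145),(330,146)]:
    X=tri((282.6,240),q);print(q,X.round(1),"tool",(R.T@(X-P)).round(1),proj(a,[X]),proj(b,[X]))
for z in (0,-10,-20,-30,-40): # near edge of the tip, 8 mm towards the camera
    X=P+R@[8,0,z];print(z,proj(a,[X]).round(1),proj(b,[X]).round(1))
cv2.imwrite("pics/s3.png",cv2.resize(b["pixels"][95:185,280:390],None,fx=6.5,fy=6.5,interpolation=2)[:,:,::-1])
E
```

```text
[474.94245238  57.77850455  80.80777371]
(327, 145) [479.3  65.1 116.6] tool [  8.5   0.6 -35.8] [[282.8851546  239.26758033]] [[327.18996235 144.92963277]]
(330, 146) [476.1  61.1 110.6] tool [  3.5  -0.4 -29.8] [[281.18724519 243.56319527]] [[329.03155824 146.34404787]]
0 [[281.9 222.9]] [[326.6 156.3]]
-10 [[281.9 227.1]] [[326.9 153.2]]
-20 [[281.9 231.8]] [[327.1 150.1]]
-30 [[281.9 236.9]] [[327.4 146.9]]
-40 [[281.8 242.5]] [[327.6 143.6]]
```

View pics/s3.png

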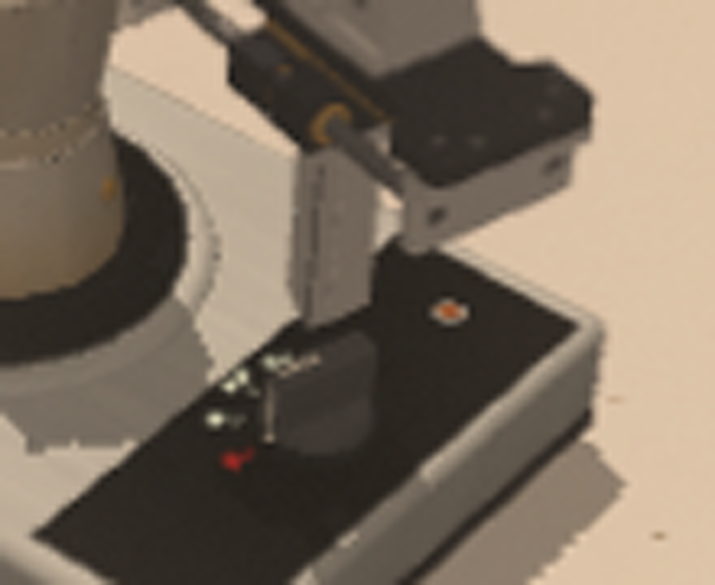

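The fingers really end about 35 mm above the reported TCP (true tips at about z=115), centred over the bar. I'll open, go down about 31 mm and check with force readings.

```bash
python3 -m creep '[[[0,0,0,0],[0,0,0,0],[0,0,0,0],[0,0,0,0],[0,0,0,0],[0,0,0.008,0],[0,0,0.016,0],[0,0,0.022,0],[0,0,0.022,0]]]' 0.5
python3 -m creep '[[[0,0,0.003,0],[0,0,0.006,0],[0,0,0.009,0],[0,0,0.009,0]]]'
python3 - <<'E'
from workcell import env,cams
from h import *
d=cams.get_image("wrist");np.savez("wrist4.npz",**{k:np.array(v) for k,v in d.items()})
b=cams.get_image("scene")
A=cv2.resize(d["pixels"][170:290,200:370],None,fx=2.2,fy=2.2);B=cv2.resize(b["pixels"][105:185,285:375],None,fx=4.4,fy=4.4,interpolation=2)
h=max(A.shape[0],B.shape[0]);o=[cv2.copyMakeBorder(x,0,h-x.shape[0],0,0,0) for x in (A,B)]
cv2.imwrite("pics/g4.png",np.hstack(o)[:,:,::-1]);print(np.hstack(o).shape)
E
```

```text
time: 5.92
position: [474.4, 57.7, 58.1]
ee_rot: [-2.675, -1.646, 0.002]
wrist_force: [-0.2, -0.2, -0.2]
grip_width: 46.9
gripper_force: 0.0
time: 6.42
position: [474.7, 57.8, 49.6]
ee_rot: [-2.676, -1.646, 0.001]
wrist_force: [0.1, -0.7, 0.8]
grip_width: 47.2
gripper_force: 0.0
(352, 770, 3)
```

View pics/g4.png

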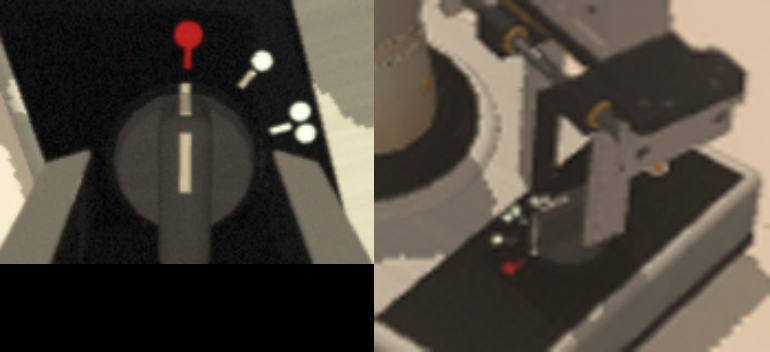

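The fingers now straddle the bar, with inner edges at about (241,240) and (325,240) px in the wrist image. Closing.

```bash
python3 -m creep '[[[0,0,0,0],[0,0,0,0],[0,0,0,0],[0,0,0,0],[0,0,0,0],[0,0,0,0],[0,0,0,0]]]' 1 30
python3 - <<'E'
from workcell import env,cams
from h import *
s=env.state();print({k:np.round(s[k],3).tolist() for k in ("position","wrist_force","moment","grip_width","gripper_force")})
d=cams.get_image("wrist");np.savez("wrist5.npz",**{k:np.array(v) for k,v in d.items()})
p=d["pixels"].astype(int);m=((p[...,0]>140)&(p[...,1]<90)&(p[...,2]<90)).astype(np.uint8)
n,l,st,c=cv2.connectedComponentsWithStats(m)
print([(c[i].round(1).tolist(),st[i,4],ray(d,[c[i]],64).round(1).tolist()) for i in range(1,n) if st[i,4]>6][:6])
E
```

```text
time: 7.4
position: [475.5, 57.6, 49.9]
ee_rot: [2.676, 1.645, 0.001]
wrist_force: [1.9, -1.8, -1.2]
grip_width: 13.6
gripper_force: 30.0
{'position': [475.459, 57.583, 49.886], 'wrist_force': [1.922, -1.752, -1.212], 'moment': [-0.349, -0.536, -0.045], 'grip_width': 13.642, 'gripper_force': 29.99}
[([284.2, 187.0], np.int32(127), [[493.4, 89.7, 64.0]])]
```

```bash
python3 -m creep '[[[0,0,-0.0005,0],[0,0,-0.001,0],[0,0,-0.0015,0],[0,0,-0.002,0],[0,0,-0.0025,0],[0,0,-0.003,0],[0,0,-0.0035,0],[0,0,-0.004,0],[0,0,-0.004,0]]]'
```

```text
time: 8.57
position: [475.3, 57.6, 53.8]
ee_rot: [2.676, 1.645, 0.001]
wrist_force: [4.1, -2.6, -5.7]
grip_width: 13.7
gripper_force: 30.0
```

```bash
python3 -m creep '[[[0,0,-0.0005,0],[0,0,-0.001,0],[0,0,-0.0015,0],[0,0,-0.002,0],[0,0,-0.0025,0],[0,0,-0.003,0],[0,0,-0.003,0]]]'
```

```text
time: 9.45
position: [475.3, 57.7, 56.9]
ee_rot: [2.676, 1.645, 0.001]
wrist_force: [4.2, -2.2, -5.1]
grip_width: 13.6
gripper_force: 30.0
```

```bash
python3 -m creep '[[[0,0.0004,-0.0004,0],[0,0.0008,-0.0008,0],[0,0.0008,-0.0008,0],[0,0.0008,-0.0008,3],[0,0.0008,-0.0008,6],[0,0.0008,-0.0008,9],[0,0.0008,-0.0008,9]]]'
python3 - <<'E'
from workcell import env
import numpy as np
s=env.state();print({k:np.round(s[k],3).tolist() for k in ("position","wrist_force","moment","grip_width","gripper_force")})
E
```

```text
time: 10.32
position: [475.4, 57.6, 57.5]
ee_rot: [-2.797, -1.43, 0.0]
wrist_force: [2.4, -0.7, -5.5]
grip_width: 13.7
gripper_force: 30.0
{'position': [475.417, 57.564, 57.546], 'wrist_force': [2.436, -0.747, -5.496], 'moment': [-0.253, -0.684, -0.061], 'grip_width': 13.686, 'gripper_force': 29.983}
```

```bash
python3 -m creep '[[[0,0,0,6],[0,0,0,12],[0,0,0,18],[0,0,0,24],[0,0,0,30],[0,0,0,30]]]'
python3 - <<'E'
from workcell import env
import numpy as np,cv2
s=env.state();R=cv2.Rodrigues(np.array(s["ee_rot"]))[0]
print({k:np.round(s[k],3).tolist() for k in ("position","wrist_force","moment")},"tool F",(R.T@s["wrist_force"]).round(1),np.degrees(np.arctan2(R[1,0],R[0,0])))
E
```

```text
time: 11.08
position: [475.6, 57.4, 57.5]
ee_rot: [3.071, 0.66, -0.0]
wrist_force: [2.6, -1.9, -6.1]
grip_width: 13.4
gripper_force: 30.0
{'position': [475.574, 57.425, 57.54], 'wrist_force': [2.634, -1.866, -6.101], 'moment': [-0.388, -0.744, -0.097]} tool F [1.6 2.8 6.1] 24.240966967683516
```

```bash
python3 -m creep '[[[0.0003,0.0005,0,6],[0.0003,0.0005,0,12],[0.0003,0.0005,0,18],[0.0003,0.0005,0,24],[0.0003,0.0005,0,26],[0.0003,0.0005,0,26]]]'
cat > st.py <<'E'
from workcell import env,cams
from h import *
s=env.state();R=cv2.Rodrigues(np.array(s["ee_rot"]))[0]
print(s["time"],{k:np.round(s[k],2).tolist() for k in ("position","wrist_force","moment")},"toolF",(R.T@s["wrist_force"]).round(1),"yaw",np.degrees(np.arctan2(R[1,0],R[0,0])).round(1),"pull",round(s["position"][2]-49.89,2))
d=cams.get_image("wrist")
p=d["pixels"].astype(int);m=((p[...,0]>140)&(p[...,1]<90)&(p[...,2]<90)).astype(np.uint8)
n,l,t,c=cv2.connectedComponentsWithStats(m)
print([ray(d,[c[i]],64).round(1).tolist() for i in range(1,n) if t[i,4]>40][:3])
E
python3 st.py
```

```text
time: 11.82
position: [475.7, 57.2, 57.6]
ee_rot: [-3.141, 0.047, 0.001]
wrist_force: [1.5, -1.1, -5.1]
grip_width: 13.6
gripper_force: 30.0
11.825 {'position': [475.69, 57.24, 57.55], 'wrist_force': [1.51, -1.11, -5.08], 'moment': [-0.19, -0.41, -0.06]} toolF [1.5 1.1 5.1] yaw -1.7 pull 7.66
[[[493.1, 89.8, 64.0]]]
```

```bash
python3 -m creep '[[[0,0,0.0006,0],[0,0,0.0012,0],[0,0,0.0018,0],[0,0,0.0022,0],[0,0,0.0022,0]]]'; python3 st.py|head -1
```

```text
time: 12.5
position: [475.8, 57.2, 56.0]
ee_rot: [-3.141, 0.049, 0.0]
wrist_force: [-0.7, -0.9, 5.9]
grip_width: 13.4
gripper_force: 30.0
12.5 {'position': [475.82, 57.23, 55.97], 'wrist_force': [-0.71, -0.87, 5.86], 'moment': [-0.13, 0.21, 0.03]} toolF [-0.7  0.9 -5.9] yaw -1.8 pull 6.08
```

```bash
python3 -m creep '[[[0,0,0.0002,0],[0,0,0.0004,0],[0,0,0.0004,0]]]'; python3 st.py|head -1
```

```text
time: 12.92
position: [475.8, 57.2, 55.5]
ee_rot: [-3.141, 0.049, 0.0]
wrist_force: [-0.7, -0.6, 5.3]
grip_width: 13.9
gripper_force: 30.0
12.925 {'position': [475.83, 57.24, 55.51], 'wrist_force': [-0.75, -0.64, 5.31], 'moment': [-0.16, 0.17, 0.11]} toolF [-0.7  0.7 -5.3] yaw -1.8 pull 5.62
```

```bash
python3 -m creep '[[[0,0,0.0002,0],[0,0,0.0004,0],[0,0,0.0004,0]]]'; python3 st.py|head -1
```

```text
time: 13.35
position: [475.8, 57.2, 55.1]
ee_rot: [-3.141, 0.049, 0.0]
wrist_force: [-0.8, -0.9, 4.9]
grip_width: 13.4
gripper_force: 30.0
13.35 {'position': [475.83, 57.23, 55.11], 'wrist_force': [-0.81, -0.92, 4.86], 'moment': [-0.13, 0.21, 0.03]} toolF [-0.8  0.9 -4.9] yaw -1.8 pull 5.22
```

```bash
python3 -m creep '[[[0,0,0.0004,0],[0,0,0.0008,0],[0,0,0.001,0],[0,0,0.001,0]]]'; python3 st.py|head -1
```

```text
time: 13.9
position: [475.9, 57.2, 54.1]
ee_rot: [-3.141, 0.049, 0.0]
wrist_force: [-0.2, -1.0, 5.5]
grip_width: 14.0
gripper_force: 30.0
13.9 {'position': [475.85, 57.22, 54.1], 'wrist_force': [-0.23, -1.04, 5.54], 'moment': [-0.16, 0.21, -0.03]} toolF [-0.2  1.  -5.5] yaw -1.8 pull 4.21
```

It is sinking at a steady 5 N, so the notch is here, about 9° before the mark. I'll continue down to the seat.

```bash
python3 -m creep '[[[0,0,0.0005,0],[0,0,0.001,0],[0,0,0.0015,0],[0,0,0.002,0],[0,0,0.0025,0],[0,0,0.003,0],[0,0,0.0035,0],[0,0,0.0035,0]]]'; python3 st.py
```

```text
time: 14.95
position: [475.8, 57.2, 50.6]
ee_rot: [-3.141, 0.049, 0.0]
wrist_force: [-1.0, -1.8, 5.4]
grip_width: 13.9
gripper_force: 30.0
14.95 {'position': [475.83, 57.23, 50.55], 'wrist_force': [-0.96, -1.76, 5.39], 'moment': [-0.18, 0.2, 0.08]} toolF [-0.9  1.8 -5.4] yaw -1.8 pull 0.66
[[[493.1, 89.6, 64.0]]]
```

```bash
python3 -m creep '[[[0,0,0.0002,0],[0,0,0.0004,0],[0,0,0.0006,0],[0,0,0.0006,0]]]'; python3 st.py|head -1
```

```text
time: 15.5
position: [475.8, 57.2, 49.9]
ee_rot: [-3.141, 0.049, 0.001]
wrist_force: [-1.0, 0.1, 4.8]
grip_width: 13.7
gripper_force: 30.0
15.5 {'position': [475.79, 57.22, 49.91], 'wrist_force': [-0.95, 0.09, 4.77], 'moment': [-0.13, 0.2, 0.03]} toolF [-1.  -0.1 -4.8] yaw -1.8 pull 0.02
```

```bash
python3 -m creep '[[[0,0,0.0001,0],[0,0,0.0002,0],[0,0,0.0003,0],[0,0,0.0003,0]]]'; python3 st.py|head -1
```

```text
time: 16.05
position: [475.9, 57.2, 49.8]
ee_rot: [-3.141, 0.049, 0.0]
wrist_force: [-1.4, -1.1, 6.8]
grip_width: 13.9
gripper_force: 30.0
16.05 {'position': [475.86, 57.22, 49.81], 'wrist_force': [-1.38, -1.13, 6.81], 'moment': [-0.13, 0.29, 0.01]} toolF [-1.3  1.2 -6.8] yaw -1.8 pull -0.08
```

```bash
python3 -m creep '[[[0,0,0.0001,0],[0,0,0.0002,0],[0,0,0.0003,0],[0,0,0.0003,0]]]'; python3 st.py|head -1
```

```text
time: 16.6
position: [475.9, 57.2, 49.8]
ee_rot: [-3.141, 0.049, 0.0]
wrist_force: [-2.3, -0.4, 9.8]
grip_width: 14.0
gripper_force: 30.0
16.6 {'position': [475.9, 57.21, 49.79], 'wrist_force': [-2.31, -0.44, 9.77], 'moment': [-0.21, 0.46, 0.0]} toolF [-2.3  0.5 -9.8] yaw -1.8 pull -0.1
```

It is fully home: 9.8 N of push with no further travel. I'll ease off, release and retreat.

```bash
python3 -m creep '[[[0,0,-0.0003,0],[0,0,-0.0004,0],[0,0,-0.0004,0],[0,0,-0.0004,0],[0,0,-0.0004,0],[0,0,-0.0004,0]]]' 0.5
python3 -m creep '[[[0,0,-0.003,0],[0,0,-0.01,0],[0,0,-0.03,0],[0,0,-0.06,0],[0,0,-0.09,0],[0,0,-0.12,0],[0,0,-0.13,0],[0,0,-0.13,0],[0,0,-0.13,0]]]'
python3 st.py
python3 - <<'E'
from workcell import cams
from h import *
o=[]
w=cams.get_image("wrist");t=cams.get_image("top")
A=cv2.resize(w["pixels"],None,fx=.9,fy=.9);B=cv2.resize(t["pixels"][120:270,285:415],None,fx=2.25,fy=2.25,interpolation=2)
h=max(A.shape[0],B.shape[0]);o=[cv2.copyMakeBorder(x,0,h-x.shape[0],0,0,0) for x in (A,B)]
o=np.hstack(o)[:,:800];cv2.imwrite("pics/end.png",o[:,:,::-1]);print(o.shape)
p0=np.load("top0.npz")["pixels"].astype(int);df=np.abs(t["pixels"].astype(int)-p0).max(2)>40
df=cv2.morphologyEx(df.astype(np.uint8),cv2.MORPH_OPEN,np.ones((3,3)));n,l,st,c=cv2.connectedComponentsWithStats(df);print(st[1:].tolist())
E
```

```text
time: 17.4
position: [476.1, 57.1, 49.2]
ee_rot: [-3.141, 0.05, 0.0]
wrist_force: [-0.1, -0.2, -0.1]
grip_width: 47.0
gripper_force: 0.0
time: 18.52
position: [475.3, 57.0, 178.3]
ee_rot: [3.141, -0.05, -0.003]
wrist_force: [-0.3, 0.4, 0.4]
grip_width: 47.4
gripper_force: 0.0
18.525 {'position': [475.25, 56.98, 178.3], 'wrist_force': [-0.27, 0.37, 0.4], 'moment': [0.0, 0.02, 0.03]} toolF [-0.3 -0.4 -0.4] yaw -1.8 pull 128.41
[[[493.3, 89.8, 64.0]]]
(378, 796, 3)
[[439, 121, 23, 18, 187], [341, 125, 206, 295, 19611], [420, 125, 32, 22, 314], [453, 143, 15, 22, 98], [443, 150, 5, 6, 18], [469, 162, 21, 26, 117], [349, 177, 14, 22, 150], [322, 187, 3, 3, 9], [360, 189, 3, 5, 15], [364, 188, 7, 6, 30], [496, 196, 34, 32, 488], [322, 202, 7, 9, 40], [353, 218, 3, 3, 9], [543, 254, 17, 16, 198], [272, 265, 69, 39, 2012], [546, 298, 3, 3, 9], [558, 329, 2, 3, 6], [536, 365, 24, 55, 930]]
```

View pics/end.png

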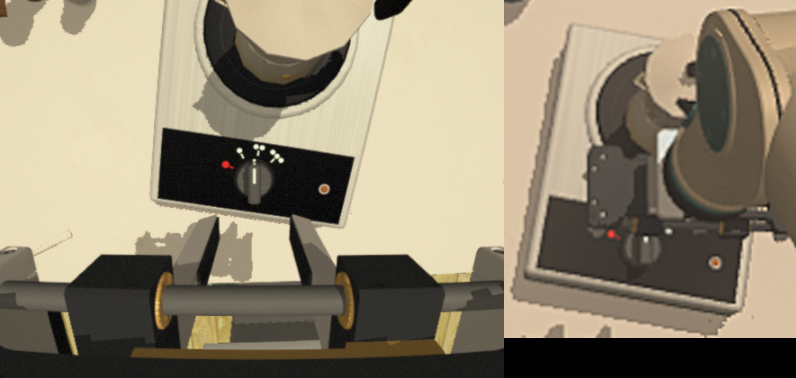

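The final view shows the dial's pointer at about (254,165) px, just beside the two-dot mark at (259,147), which matches the notch I felt. The hotplate and pot are in place and the gripper is clear.

```bash
python3 -c "
from workcell import env
print(env.hand_in())"
```

```text
the job is handed in; nothing more can be done
None
```

The dial was pulled out, turned to the medium notch (about 9° before the two-dot mark), pushed fully home and let go; the hotplate and pot looked unmoved, the mug and teaspoon were never approached, and the job is handed in.

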